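Load-test a camera battery pack on the desk tester

ROBOT

A 7-joint arm with a two-finger parallel gripper is mounted at the origin on the work surface. World frame = base frame: x ahead of the robot, y to its left, z up, the work surface at z = 0. Lengths are in m, angles in rad, forces in N, time in s.
With the tool pointing down it reaches from about 0.425 to 0.925 m from the base axis. Payload 6.8 kg.
Tool frame: the origin (TCP) lies on the centre line of the jaws, within the pads' length; the fingertips stand 11 mm ahead of it and the grasp point (between the pads) lies 8 mm behind it; z points along the fingers, y is the direction in which the jaws open and shut (so a half turn about z gives the same grasp; the last joint's range is limited). The gripper opens to 85 mm and grips with 20 to 120 N. Pads are 22 mm wide; open, the fingers measure 114 mm over their backs; the gripper's body (76 mm by 85 mm) begins 54 mm behind the grasp point. The pads swing forward as they close: fully open they stand 13 mm farther back than shut.
Start: joints at [-1.441, 0.477, 0.022, 1.555, -0.011, 1.109, -0.083], TCP at [0.159, 0.656, 0.242] pointing down, gripper open.
Joint ranges: [-2.96, 2.96], [-0.34, 2.1], [-1.41, 1.46], [0.24, 2.44], [-1.37, 4.51], [0.17, 1.92], [-2.96, 2.96]. Speed limits (rad/s): [2.39, 2.39, 3.14, 3.14, 3.14, 3.14, 3.14].

INTERFACE

Orientations are given as a rotation vector (axis times angle).
In Python, from bench import r gives the robot as it stands.
- The arm moves only by the tool send_rows, never from a script. Its argument "deltas" is a list of rows, each a list of 7 numbers: the opening, from 0 (shut) to 1 (fully open), then the shift along the tool's x, y, z as a fraction of full scale, then the turn, a rotation vector about the tool's x, y, z as a fraction of full scale. In form: [[hand, x, y, z, ax, ay, az], ...]. A call has 1 to 20 rows; each row is the pose to reach, as a shift and turn from the pose commanded when the call began, along the tool's axes at that moment, turning the shorter way round; what a row does not reach only later rows make up. Full scale, the value 1, is 150 mm for a shift and 180 degrees for a turn. A row lasts 1/12 s, in which the tool goes at most 41.7 mm and 7.16 degrees, less where a joint would pass 70% of its speed; a pose out of reach is approached as far as the arm can. A call with a number of a shift or a turn outside -1 to 1 is refused whole. A call with a gripper value outside its range is refused whole. The fingers move at their own pace and stop on an object; "squeeze" is the grip in N (left out, the last holds). Time passes only in rows, so rows that repeat a pose let the fingers close. It gives the time, the measured TCP pose, the force and the opening at its end, in the units of the state.
- r.get_obs(): the state, without advancing time (a new reading comes with each control period).
- r.grab_frame(name): name is "side" or "top"; returns a dict with "pixels" (420x560x3 uint8, red, green, blue), "camera_matrix" (3x3 intrinsics, pixels), "rvec" (rotation vector, rad) and "tvec" (3), from world to camera coordinates, as OpenCV has them. Camera axes: x right, y down, z forward; pixel columns grow to the right and rows downward; lengths in m; the calibration is good to about 2 mm. A picture is of the moment at which its call begins. There is no depth.
- r.hand_in(): hands the job in, once; it reports no verdict.
The state is a dict: "clock": time; "joints": joint angles; "qvel": joint speeds; "tau": joint torques, N m; "tcp_pos": TCP position; "orientation": TCP orientation; "contact_force": force on the tool from outside, world axes, zero at the start; "moment": the same for the moment, N m; "grip_width": finger opening in m.
Only numpy, scipy, OpenCV 4.12 (cv2) and the standard library are available. Lean on these libraries where they do the work, as an engineer would, in place of code of your own. Each camera call takes 0.05 s, during which the arm holds its last target. There are 200 camera calls.

TASK

Take the large camera battery pack off the notebook and set it, without dropping it, into the pocket of the battery tester so that it sits flat and square on the pocket floor with its brass contacts at the pocket's pins, and let go of it. Then turn the tester's spring-return selector clockwise from off, past its first and second clicks to the third position (three dots, load test), and keep holding it there with the gripper: the program finishes while still holding the selector in the third position, because it springs back to off if released. Leave the other things on the desk where they are.

Things in the scene. Friction and masses are not known exactly. Their poses are not given: they have to be found in the camera images.
- tester: Battery tester, a fixed grey box 130 (its x) x 220 (its y) x 46 mm high, plus a lower 18 mm deep heat sink at its far (+x) side. Origin: centre of its underside. On its flat deck: the pocket in the left half (+y), a flush blank display beyond it, the black selector in the right half (-y). Stands left or right on the desk, turned up to 20 degrees.
- pocket (a point): Centre of the pocket's floor, axes as the tester's. Recess 42 mm (tester x) by 74 mm (tester y), 8 mm deep, floor 38 mm above the desk: 2 mm clearance all round the pack. A key post (6 x 10 mm in plan, 7.5 mm high) fills its +x, +y corner, so the pack fits one way round only; three brass pins stand at the +y end, with brass strips on the deck beside them.
- pocket_pins (a point): Point on the pocket floor at its +y end, 35 mm from the pocket centre, where the contact end of a seated pack lies.
- battery: The pack to test: dark block 38 (its x) x 70 (its y) x 20 mm high, 80 to 130 g, the larger pack on the notebook. Origin: centre of its underside. Contact end +y: three brass strips that wrap over the top edge, and the +x, +y corner notched 6 x 10 mm to clear the key post. Seated, its axes lie along the tester's and it stands 12 mm proud of the deck. Grip across the 38 mm.
- battery_contacts (a point): Middle of the lower edge of the pack's contact end: 35 mm from its origin along its +y.
- dial (a joint): Selector angle in rad: 0 = off, where it rests; grows clockwise seen from above. Soft clicks at 0.4 (one dot), 0.8 (two dots) and 1.2 (three dots: third position), hard stop at 1.3. A spring drives it back to off from anywhere when released; the clicks do not hold it. Turning and holding takes about 0.03 to 0.16 N m.
- dial_grip (a point): On the selector's vertical axis, 29 mm above the deck: a good height for the grasp point. Turns with it; x axis along the bar to the white-lined pointer end, z up. Bar 64 mm long (x), 13 mm wide (y), from 6 to 36 mm above the deck, on a disc of 22 mm radius, 7 mm high. Off: pointer 0.6 rad anticlockwise of tester +x. At x -15, y -60 mm in the tester's frame.
- notebook: Closed hardcover notebook lying fixed on the desk, 250 (its x) x 176 (its y) x 14 mm, grey, origin at the centre of its underside. The two battery packs lie on its cover, one towards each end.
- spare: Bystander on the notebook: a smaller, thin battery pack 34 x 50 x 9 mm, origin at the centre of its underside; leave it where it is.
- earbuds: Bystander: white rounded earbud case 46 x 60 x 24 mm on the desk on the robot's side of the tester, origin at the centre of its underside.
- creamjar: Bystander: small white cream jar, 54 mm across and 50 mm high, on the desk beyond the tester, origin at the centre of its underside.
- mug: Bystander: blue mug, 80 mm across and 95 mm high with a handle, at the left of the desk, origin at the centre of its underside.
- bottle: Bystander: clear water bottle with a cap, 64 mm across and 210 mm high, at the right of the desk, origin at the centre of its underside.
- mouse: Bystander: white computer mouse about 102 x 62 x 34 mm, at the right of the desk, origin at the centre of its underside.
- glassescase: Bystander: brown glasses case 155 x 58 x 40 mm, at the left of the desk, origin at the centre of its underside.

How it is judged:
By the outcome, as a careful person would: the job done as asked, in the order asked, and still so for the second after the job is handed in, while the arm keeps its last pose, push and grip.
It also fails if it takes over 51 s, if anything falls off the work surface, if the arm or the gripper's body presses on something with over 40 N, if the wrist force passes 120 N, or if a joint passes its speed limit or range.

## Working session

There is one attempt and no reset: what is moved stays moved. The work goes in short steps, Python scripts to look and compute and a tool call to move; the robot and the scene stay as the last step left them, time stands still between calls to the robot, and variables do not carry over. Pictures are saved under pics/ and viewed, about 8 in all and at most 12, crops included, and the job is handed in when it is done.

Besides the shell and the picture viewer there is one more tool, called after ">>>" as name([rows], argument=value, ...), one row to a line, values as JSON. send_rows: Moves the arm, as the interface text tells. Shift numbers are shares of 150 mm and turn numbers shares of 180 degrees, none past 1 either way. Its arguments: {"type":"object","properties":{"deltas":{"type":"array","items":{"type":"array","items":{"type":"number"}}},"squeeze":{"type":"number"}},"required":["deltas"]}

```bash
mkdir -p pics; cat > h.py <<'E'
import numpy as np, cv2
from bench import r
from scipy.spatial.transform import Rotation as R
def cam(n):
    f=r.grab_frame(n); return f
def save(f,name,crop=None,s=1):
    im=np.ascontiguousarray(f['pixels'][:,:,::-1])
    if crop: x0,y0,x1,y1=crop; im=im[y0:y1,x0:x1]
    cv2.imwrite('pics/'+name,cv2.resize(im,None,fx=s,fy=s,interpolation=cv2.INTER_CUBIC))
def ray(f,uv,z):
    M=cv2.Rodrigues(np.array(f['rvec'],float))[0]; K=np.array(f['camera_matrix']); t=np.array(f['tvec'],float).ravel()
    c=-M.T@t; d=(M.T@np.linalg.inv(K)@np.c_[np.reshape(uv,(-1,2)),np.ones(len(np.reshape(uv,(-1,2))))].T).T
    return c+d*((z-c[2])/d[:,2:3])
def proj(f,P):
    return cv2.projectPoints(np.array(P,float).reshape(-1,3),np.array(f['rvec'],float),np.array(f['tvec'],float),np.array(f['camera_matrix'],float),None)[0].reshape(-1,2)
E
python3 - <<'E'
from h import *
for n in('top','side'):
    f=cam(n); save(f,n+'0.png',s=1.4)
    M=cv2.Rodrigues(np.array(f['rvec'],float))[0]; print(n,-M.T@np.array(f['tvec']).ravel(),f['camera_matrix'])
o=r.get_obs(); print(o); print(R.from_rotvec(o['orientation']).as_matrix())
E
```

```text
top [ 0.30532385 -0.02355937  1.36255285] [[486.41214991   0.         276.26232986]
 [  0.         486.41214991 207.25274501]
 [  0.           0.           1.        ]]
side [ 0.01070643 -0.58176972  0.81724711] [[413.39868969   0.         278.79937888]
 [  0.         413.39868969 209.76666219]
 [  0.           0.           1.        ]]
{'clock': 0.1, 'joints': array([-1.44110044,  0.47772145,  0.02232788,  1.55635359, -0.01148282,
        1.10928461, -0.08308   ]), 'qvel': array([ 0.00021037, -0.00325251,  0.00127852, -0.00164387, -0.00208224,
        0.00093991,  0.00168014]), 'tau': array([ 4.61871896e-03, -5.97767401e+01,  1.61400229e+00, -2.81961107e+01,
        1.28596101e-02,  5.05959353e-03,  2.44102262e-05]), 'tcp_pos': array([0.15888804, 0.65550535, 0.24141952]), 'orientation': array([-3.72546549e-01, -3.11935668e+00,  2.57223268e-03]), 'contact_force': array([-0.97534137,  0.17147375, -0.50266318]), 'moment': array([ 0.03275423, -0.00456867, -0.02367285]), 'grip_width': 0.08515208778861587}
[[-9.71873876e-01  2.35501808e-01 -2.60686015e-04]
 [ 2.35501917e-01  9.71872537e-01 -1.61807217e-03]
 [-1.27705342e-04 -1.63395413e-03 -9.99998657e-01]]
```

View pics/top0.png

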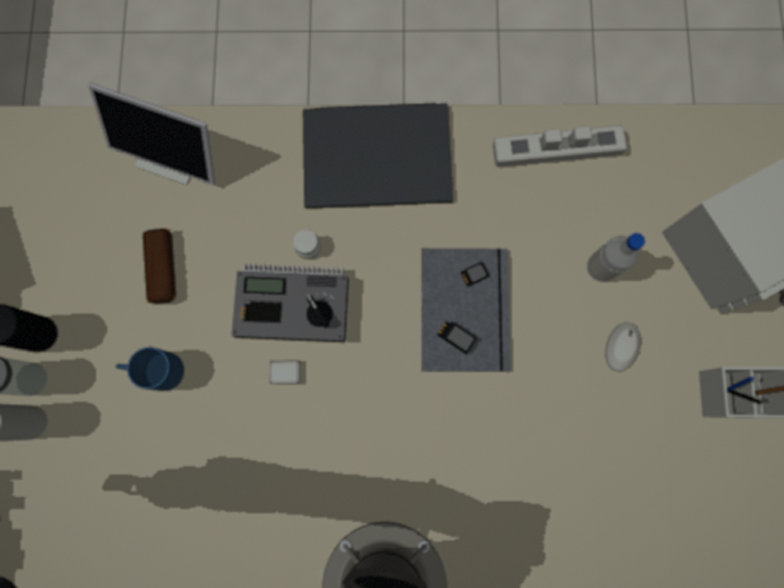

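View pics/side0.png

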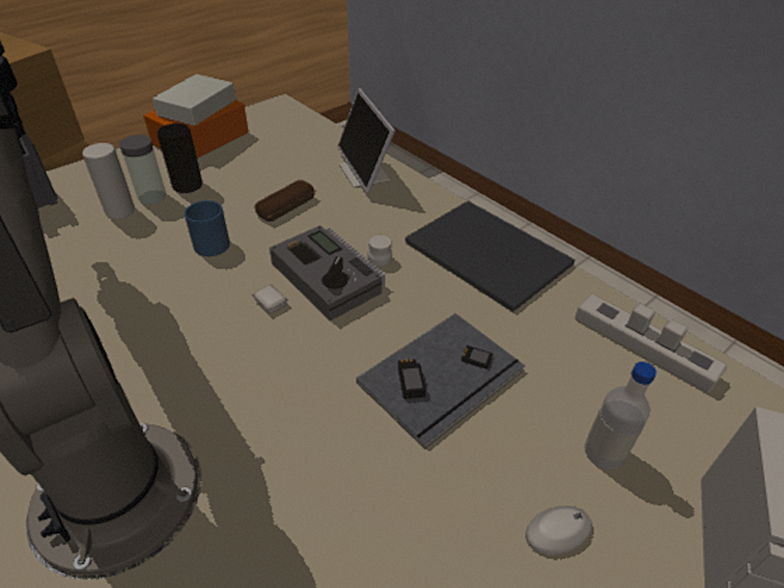

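The top view (1.4×) shows the tester at about (292,305), the big pack at (458,336) with its contacts to the upper left, the spare at (475,273) and the selector at (320,312). The side view agrees. Next I'll look at enlarged crops.

```bash
python3 - <<'E'
from h import *
f=cam('top'); g=cam('side')
def c(f,x0,y0,w,h,s): return cv2.convertScaleAbs(cv2.resize(np.ascontiguousarray(f['pixels'][y0:y0+h,x0:x0+w,::-1]),None,fx=s,fy=s,interpolation=cv2.INTER_CUBIC),alpha=1.6)
a=np.hstack([c(f,160,180,100,70,4),c(f,295,170,100,70,4)])
b=np.hstack([c(g,185,155,100,75,4),c(g,255,225,100,75,4)])
cv2.imwrite('pics/crops.png',np.vstack([a,b]))
np.savez('f0.npz',top=f['pixels'],side=g['pixels'])
E
```

```text
(no output)
```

View pics/crops.png

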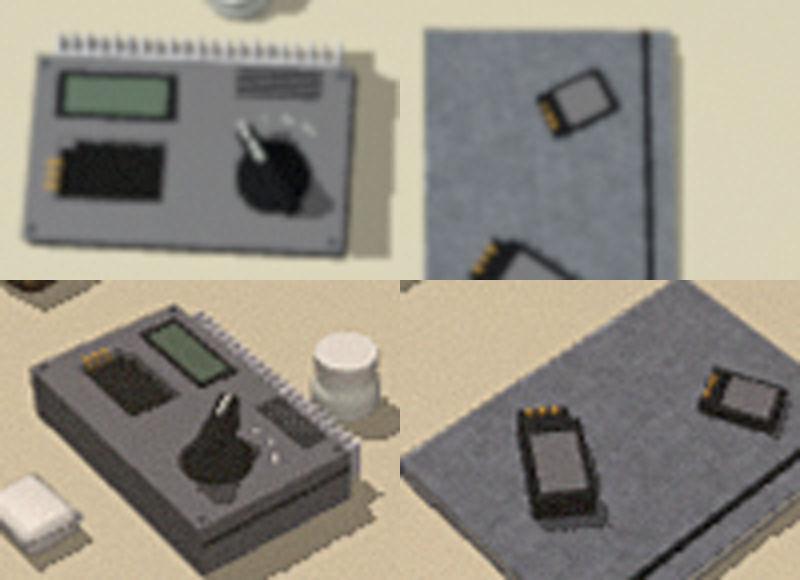

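The crops show the pocket with its contacts on the left (+y) and the key post at its upper left. The selector pointer goes up and to the left. The pack's contacts are at its upper left. I'll take metric outlines from masks.

```bash
cat > m.py <<'E'
from h import *
def up(f,x0,y0,w,h,s=6):
    return cv2.resize(np.ascontiguousarray(f['pixels'][y0:y0+h,x0:x0+w]),None,fx=s,fy=s,interpolation=cv2.INTER_CUBIC),s,x0,y0
def rect(f,box,cond,z,seed,close=9,hullfill=True):
    im,s,x0,y0=up(f,*box); hsv=cv2.cvtColor(im,cv2.COLOR_RGB2HSV)
    m=cond(im.astype(int),hsv.astype(int)).astype(np.uint8)
    m=cv2.morphologyEx(m,cv2.MORPH_CLOSE,np.ones((close,close)))
    m=cv2.morphologyEx(m,cv2.MORPH_OPEN,np.ones((close,close)))
    cs=cv2.findContours(m,cv2.RETR_EXTERNAL,cv2.CHAIN_APPROX_NONE)[0]
    p=((seed[0]-x0)*s,(seed[1]-y0)*s)
    c=max(cs,key=lambda c:cv2.pointPolygonTest(c,p,True))
    uv=(c[:,0,:]+.5)/s-.5+[x0,y0]
    P=ray(f,uv,z)[:,:2]
    (cx,cy),(w,h),a=cv2.minAreaRect((P*1000).astype(np.float32))
    return P,(cx,cy),(w,h),a,uv
E
python3 - <<'E'
from m import *
f=cam('top'); px=f['pixels']
for n,(u,v) in dict(deck=(215,232),desk=(200,270),pocket=(187,223),nb=(310,190),pack=(327,239),packedge=(320,244),shadow=(255,215),white=(203,265)).items(): print(n,px[v,u])
H=lambda im,h:h[...,1]
P=rect(f,(155,180,110,70),lambda im,h:(im[...,0]-im[...,2]<14),.046,(215,232),21); print('deck',P[1:4])
ap=cv2.approxPolyDP((P[0]*1000).astype(np.float32)[:,None],12,True); print(ap[:,0])
P=rect(f,(165,205,40,35),lambda im,h:(im.sum(2)<105),.046,(190,222),5); print('pocket',P[1:4])
P=rect(f,(305,222,45,40),lambda im,h:(im.sum(2)<150)|(im[...,0]-im[...,2]>15),.034,(327,239),21); print('pack',P[1:4])
ap=cv2.approxPolyDP((P[0]*1000).astype(np.float32)[:,None],6,True); print(ap[:,0])
E
```

```text
deck [78 78 80]
desk [143 147 145]
pocket [16 14 16]
nb [75 78 81]
pack [77 77 78]
packedge [32 35 37]
shadow [91 89 76]
white [143 148 143]
deck ((534.7017822265625, 183.9505615234375), (230.70828247070312, 151.61520385742188), 87.79915618896484)
[[597.3143  295.5083 ]
 [467.2959  299.09534]
 [456.92987  78.87699]
 [580.5738   69.79634]
 [605.6163   84.99035]
 [613.5104  271.0909 ]]
pocket ((515.8017578125, 240.82205200195312), (69.53980255126953, 38.08461380004883), 87.54377746582031)
pack ((483.0301818847656, -121.339599609375), (26.36836051940918, 41.712154388427734), 57.75763702392578)
[[ 496.20663  -139.54279 ]
 [ 495.22253  -114.330215]
 [ 469.82477  -103.54136 ]
 [ 462.53238  -123.9981  ]]
```

```bash
python3 - <<'E'
from m import *
f=cam('top')
for th in(120,140,160):
    P=rect(f,(165,205,40,35),lambda im,h:(im.sum(2)<th)|((im[...,0]-im[...,2]>18)),.046,(190,222),3); print('pocket+brass',th,P[1:4])
    P=rect(f,(165,205,40,35),lambda im,h:(im.sum(2)<th),.046,(190,222),3); print('pocket',th,P[1:4])
    print(cv2.approxPolyDP((P[0]*1000).astype(np.float32)[:,None],4,True)[:,0].round(1).tolist())
im,s,x0,y0=up(f,300,215,55,45)
d=im.astype(int)
for th in(130,150,170):
    m=((d.sum(2)<th)|(d[...,0]-d[...,2]>12)).astype(np.uint8)
    n,l,st,_=cv2.connectedComponentsWithStats(m); k=1+st[1:,4].argmax()
    uv=np.argwhere(l==k)[:,::-1]; uv=(uv+.5)/s-.5+[x0,y0]
    P=(ray(f,uv,.034)[:,:2]*1000).astype(np.float32); h=cv2.convexHull(P)
    print(th,cv2.minAreaRect(P)); print(cv2.approxPolyDP(h,3,True)[:,0].round(1).tolist())
    y=np.argwhere(d[...,0]-d[...,2]>25)[:,::-1]; print('brass mean',ray(f,((y+.5)/s-.5+[x0,y0]).mean(0),.034))
g=cam('side'); save(g,'s.png',(270,245,320,295),8)
im,s,x0,y0=up(g,275,245,45,45); d=im.astype(int); print(d[::24,::24].sum(2))
E
```

```text
pocket+brass 120 ((515.9910278320312, 246.07781982421875), (81.29666900634766, 39.042903900146484), 87.51500701904297)
pocket 120 ((515.7637939453125, 240.84228515625), (70.81571960449219, 39.042903900146484), 87.51500701904297)
[[529.2000122070312, 275.29998779296875], [497.70001220703125, 274.3999938964844], [496.3999938964844, 207.0], [533.0, 206.89999389648438], [535.7000122070312, 264.5]]
pocket+brass 140 ((515.9015502929688, 245.6838836669922), (82.25422668457031, 40.49168395996094), 87.9343032836914)
pocket 140 ((515.7256469726562, 240.8065643310547), (72.49323272705078, 40.49168395996094), 87.9343032836914)
[[529.2000122070312, 276.20001220703125], [497.20001220703125, 275.29998779296875], [496.5, 206.10000610351562], [534.4000244140625, 207.39999389648438], [536.7000122070312, 263.70001220703125]]
pocket+brass 160 ((515.9531860351562, 245.38937377929688), (82.65943908691406, 42.191551208496094), 87.47435760498047)
pocket 160 ((515.7133178710938, 240.84512329101562), (73.63507080078125, 42.144371032714844), 87.75798797607422)
[[529.2000122070312, 277.20001220703125], [496.799
[... 1355 characters left out ...]
86.0], [496.70001220703125, -140.0]]
brass mean [[ 0.4850542  -0.11180242  0.034     ]]
[[352 355 344 350 352 209 196 205 205 218 232 218]
 [353 343 360 259 204 206 212 200 200 195 206 206]
 [350 327 197 219 207 196 221 198 201 204 214 202]
 [202 194 211 228 210 135 220 228 215 201 201 207]
 [199 218 230  84  74  70  51 213 215 223 196 223]
 [221 202 228  91 211 204 167 217 200 195 216 198]
 [205 220 225  41 209 203 228 158 207 206 192 212]
 [206 210 218  72 209 204 208  80 206 205 203 202]
 [209 204 205  95 227 188 177  60 220 214 207 212]
 [218 204 211 177  46  60  68  53 207 216 208 201]
 [206 200 222 225 107 122 137 137 164 216 204 203]
 [200 212 221 225 217 212 217 221 212 194 191 204]]
```

```bash
cat >> m.py <<'E'
def box(c,yaw,pts):
    c_,s_=np.cos(yaw),np.sin(yaw); p=np.array(pts,float)
    return np.c_[c[0]+c_*p[:,0]-s_*p[:,1],c[1]+s_*p[:,0]+c_*p[:,1],p[:,2]]
def over(f,crop,s,polys,name=None):
    x0,y0,w,h=crop
    im=cv2.convertScaleAbs(cv2.resize(np.ascontiguousarray(f['pixels'][y0:y0+h,x0:x0+w,::-1]),None,fx=s,fy=s,interpolation=cv2.INTER_CUBIC),alpha=1.7)
    for P in polys:
        q=((proj(f,P)-[x0,y0]+.5)*s).astype(int); cv2.polylines(im,[q],True,(0,255,0),1)
    return im
def rc(w,h,z): return [[-w/2,-h/2,z],[w/2,-h/2,z],[w/2,h/2,z],[-w/2,h/2,z]]
E
python3 - <<'E'
from m import *
f=cam('top');g=cam('side')
by=np.radians(-33.5); ty=np.radians(-2.4); bc=(.4712,-.1414)
pk=[box(bc,by,rc(.038,.070,z)) for z in(.034,.014)]
te=[box((.5271,.1872),ty,rc(.13,.22,.046)),box((.5157,.2408),ty,rc(.042,.074,.046))]
d=np.array([-.015,-.060]); dc=box((.5271,.1872),ty,[[-.015,-.06,.082]])
te.append(box(dc[0,:2],ty+.6,rc(.064,.013,.082)));print(dc)
cv2.imwrite('pics/ov.png',np.vstack([np.hstack([over(f,(160,180,100,70),4,te),over(f,(295,205,66,46),6,pk)[:280,:396]]),np.hstack([over(g,(185,155,100,75),4,te),over(g,(265,245,66,50),6,pk)])[:,:796]]))
E
```

```text
[[0.50960062 0.12788077 0.082     ]]Traceback (most recent call last):
  File "<stdin>", line 8, in <module>
    return _nx.concatenate(arrs, 1, dtype=dtype, casting=casting)
           ~~~~~~~~~~~~~~~^^^^^^^^^^^^^^^^^^^^^^^^^^^^^^^^^^^^^^^
ValueError: all the input array dimensions except for the concatenation axis must match exactly, but along dimension 0, the array at index 0 has size 280 and the array at index 1 has size 276
```

```bash
python3 - <<'E'
from m import *
f=cam('top');g=cam('side')
by=np.radians(-33.5); ty=np.radians(-2.4); bc=(.4712,-.1414)
pk=[box(bc,by,rc(.038,.070,z)) for z in(.034,.014)]
te=[box((.5271,.1872),ty,rc(.13,.22,.046)),box((.5157,.2408),ty,rc(.042,.074,.046))]
dc=(.5096,.1279)
te.append(box(dc,ty+.6,rc(.064,.013,.082)))
cv2.imwrite('pics/ov.png',np.vstack([np.hstack([over(f,(160,180,100,75),4,te),over(f,(295,205,66,50),6,pk)]),np.hstack([over(g,(185,155,100,75),4,te),over(g,(265,245,66,50),6,pk)])]))
E
```

```text
(no output)
```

View pics/ov.png

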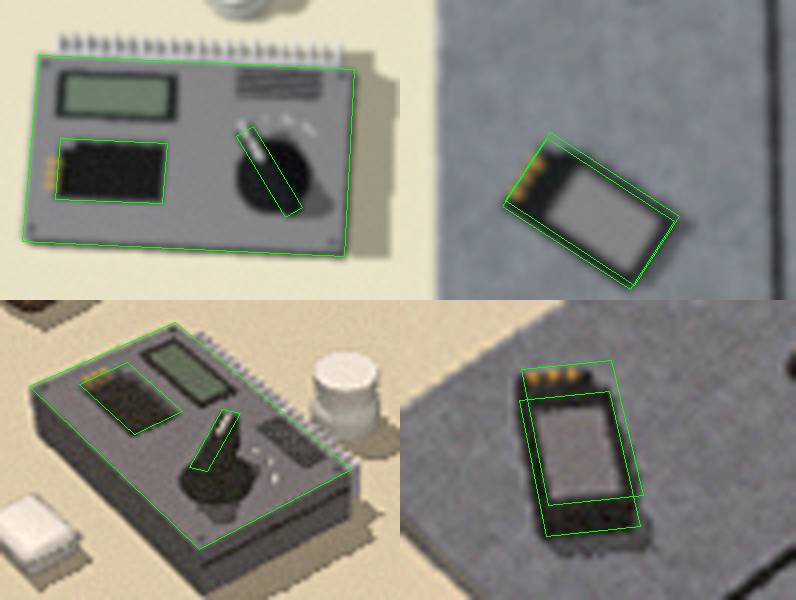

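```bash
python3 - <<'E'
from m import *
for n,b,seed in(('top',(300,215,55,45),(327,239)),('side',(275,245,45,50),(294,271))):
    f=cam(n); im,s,x0,y0=up(f,*b); d=im.astype(int)
    for th in(130,150):
        m=((d.sum(2)>th)&(d[...,0]-d[...,2]<12)).astype(np.uint8); m=cv2.morphologyEx(m,cv2.MORPH_OPEN,np.ones((9,9)))
        _,l,st,_=cv2.connectedComponentsWithStats(m,connectivity=4); k=l[int((seed[1]-y0)*s),int((seed[0]-x0)*s)]
        q=np.argwhere(l==k)[:,::-1]; P=(ray(f,(q+.5)/s-.5+[x0,y0],.034)[:,:2]*1000).astype(np.float32)
        print(n,'label',th,st[k,4],cv2.minAreaRect(P),P.mean(0))
    y=np.argwhere(d[...,0]-d[...,2]>22)[:,::-1]; print('brass',len(y),ray(f,((y+.5)/s-.5+[x0,y0]).mean(0),.034))
    for P,nm in((( .5096,.1279,.082),'dial'),):print(proj(f,[P]))
E
```

```text
top label 130 6634 ((466.1746826171875, -146.90463256835938), (46.540611267089844, 30.97848892211914), 56.24985885620117) [ 466.13354 -146.8414 ]
top label 150 6170 ((466.1474609375, -146.86154174804688), (45.45941925048828, 29.448383331298828), 55.887786865234375) [ 466.07773 -146.84373]
brass 578 [[ 0.485042   -0.11184472  0.034     ]]
[[226.86456965 222.49132298]]
side label 130 6286 ((462.8249206542969, -148.31942749023438), (45.370933532714844, 29.273954391479492), 56.08716583251953) [ 462.56973 -148.74326]
side label 150 5929 ((462.82342529296875, -148.31588745117188), (44.32071304321289, 28.412254333496094), 55.8667106628418) [ 462.61124 -148.70836]
brass 3937 [[ 0.48226008 -0.08112947  0.034     ]]
[[238.28630457 189.45188909]]
```

Pack: about (0.4695, -0.142), yaw -34°. Pocket: about (0.5157, 0.2408), yaw -2.4°. The two cameras differ by about 3 mm, which I'll cancel later with relative looks. Setting off.

```bash
cat >> m.py <<'E'
def go(tx,ty,tz,ydir):
    "shift/turn fractions from measured pose to tool pointing down with tool y at world angle ydir deg"
    o=r.get_obs(); T=R.from_rotvec(o['orientation']); a=np.radians(ydir)
    y=np.array([np.cos(a),np.sin(a),0]); z=np.array([0,0,-1.]); G=R.from_matrix(np.c_[np.cross(y,z),y,z])
    m=T.as_matrix(); print('at',o['tcp_pos'].round(4),'ydir',np.degrees(np.arctan2(m[1,1],m[0,1])).round(2),'w',round(o['grip_width'],4),'F',o['contact_force'].round(1),'t',round(o['clock'],2))
    print('shift',(T.inv().apply(np.array([tx,ty,tz])-o['tcp_pos'])/.15).round(4),'turn',((T.inv()*G).as_rotvec()/np.pi).round(4))
E
```

>>> send_rows([
  [0.75,-1,-0.7,0,0,0,0.333],
  [0.75,-1,-0.7,0,0,0,0.333],
  [0.75,-1,-0.7,0,0,0,0.333],
  [0.75,-1,-0.7,0,0,0,0.333],
  [0.75,-1,-0.7,0,0,0,0.333],
  [0.75,-1,-0.7,0,0,0,0.333],
  [0.75,-1,-0.7,0,0,0,0.333],
  [0.75,-1,-0.7,0,0,0,0.333],
  [0.75,-1,-0.7,0,0,0,0.333],
  [0.75,-1,-0.7,0,0,0,0.333],
])

```text
clock: 1.48
tcp_pos: [0.28, 0.5187, 0.2425]
orientation: [-1.883, -2.515, -0.0]
contact_force: [-0.5, 0.8, 0.6]
grip_width: 0.0639
```

```bash
python3 -c "
from m import *
go(.52,.25,.24,-34)"
```

```text
at [0.28   0.5187 0.2425] ydir 16.35 w 0.0639 F [-0.5  0.8  0.6] t 1.48
shift [-2.1694  1.0313  0.0161] turn [ 0.000e+00 -1.000e-04  2.797e-01]
```

>>> send_rows([
  [0.75,-1,0.48,0,0,0,0.28],
  [0.75,-1,0.48,0,0,0,0.28],
  [0.75,-1,0.48,0,0,0,0.28],
  [0.75,-1,0.48,0,0,0,0.28],
  [0.75,-1,0.48,0,0,0,0.28],
  [0.75,-1,0.48,0,0,0,0.28],
  [0.75,-1,0.48,0,0,0,0.28],
  [0.75,-1,0.48,0,0,0,0.28],
])

```text
clock: 2.15
tcp_pos: [0.3917, 0.395, 0.2424]
orientation: [-2.776, -1.472, -0.0]
contact_force: [-0.4, 0.2, 0.6]
grip_width: 0.0639
```

```bash
python3 -c "
from m import *
go(.4695,-.142,.2,-34)"
```

```text
at [0.3917 0.395  0.2424] ydir -34.14 w 0.0639 F [-0.4  0.2  0.6] t 2.15
shift [-2.6721  2.4386  0.2821] turn [ 0.     -0.     -0.0008]
```

>>> send_rows([
  [0.75,-1,0.9,0,0,0,0],
  [0.75,-1,0.9,0,0,0,0],
  [0.75,-1,0.9,0,0,0,0],
  [0.75,-1,0.9,0,0,0,0],
  [0.75,-1,0.9,0,0,0,0],
  [0.75,-1,0.9,0,0,0,0],
  [0.75,-1,0.9,0,0,0,0],
])

```text
clock: 2.73
tcp_pos: [0.4201, 0.1936, 0.2427]
orientation: [-2.772, -1.476, -0.001]
contact_force: [0.6, 0.7, 0.4]
grip_width: 0.0641
```

>>> send_rows([
  [0.75,-1,0.9,0.28,0,0,0],
  [0.75,-1,0.9,0.28,0,0,0],
  [0.75,-1,0.9,0.28,0,0,0],
  [0.75,-1,0.9,0.28,0,0,0],
  [0.75,-1,0.9,0.28,0,0,0],
  [0.75,-1,0.9,0.28,0,0,0],
  [0.75,-1,0.9,0.28,0,0,0],
])

```text
clock: 3.32
tcp_pos: [0.4483, -0.0054, 0.2001]
orientation: [2.773, 1.475, -0.001]
contact_force: [0.2, 0.4, 0.2]
grip_width: 0.0641
```

```bash
python3 -c "
from m import *
go(.4695,-.142,.10,-34)"
```

```text
at [ 0.4483 -0.0054  0.2001] ydir -33.97 w 0.0641 F [0.2 0.4 0.2] t 3.32
shift [-0.6759  0.6261  0.6678] turn [0.0001 0.0003 0.0002]
```

>>> send_rows([
  [0.75,-0.676,0.626,0.6,0,0,0],
  [0.75,-0.676,0.626,0.6,0,0,0],
  [0.75,-0.676,0.626,0.6,0,0,0],
  [0.75,-0.676,0.626,0.6,0,0,0],
  [0.75,-0.676,0.626,0.6,0,0,0],
  [0.75,-0.676,0.626,0.6,0,0,0],
  [0.75,-0.676,0.626,0.8,0,0,0],
  [0.75,-0.676,0.626,0.9,0,0,0],
  [0.75,-0.676,0.626,0.9,0,0,0],
  [0.75,-0.676,0.626,0.9,0,0,0],
])

```text
clock: 4.15
tcp_pos: [0.4698, -0.1384, 0.0655]
orientation: [-2.768, -1.482, -0.0]
contact_force: [0.3, 0.5, 0.2]
grip_width: 0.064
```

```bash
python3 -c "
from m import *
go(.4695,-.142,.035,-34)
g=cam('side'); save(g,'a.png',(230,190,350,290),6)"
```

```text
at [ 0.4698 -0.1384  0.0655] ydir -33.68 w 0.064 F [0.3 0.5 0.2] t 4.15
shift [-0.0213  0.0122  0.203 ] turn [-0.0004 -0.0002  0.0018]
```

View pics/a.png

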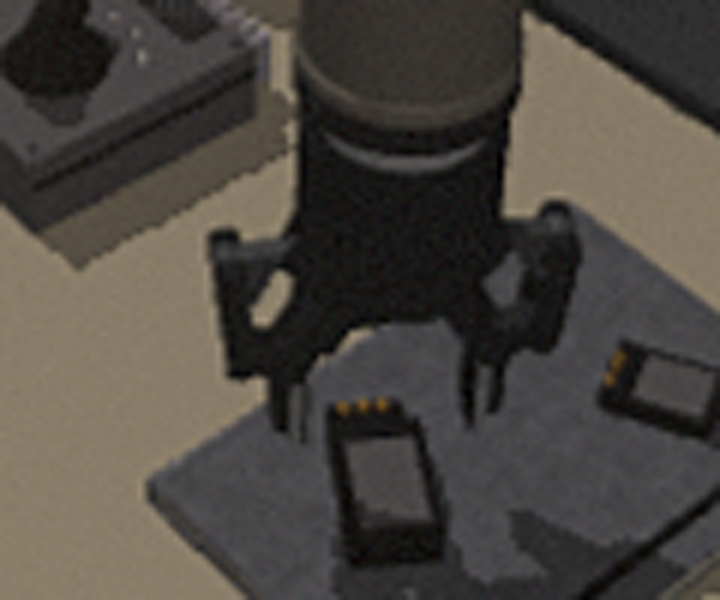

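The side view shows the jaws straddling the pack, with the fingertips at about (295,438) and (472,422) in the 6× crop. I'll compare those with the nominal tip height.

```bash
python3 -c "
from m import *
g=cam('side'); a=np.radians(-33.7); p=np.array([.4698,-.1384])
for z in(.050,.0545,.06,.065):
    q=[[*(p+s*.035*np.array([np.cos(a),np.sin(a)])),z] for s in(-1,1)]
    print(z,((proj(g,q)-[230,190])*6).round(0).tolist())"
```

```text
0.05 [[295.0, 438.0], [468.0, 421.0]]
0.0545 [[295.0, 431.0], [469.0, 414.0]]
0.06 [[296.0, 422.0], [470.0, 405.0]]
0.065 [[296.0, 414.0], [471.0, 397.0]]
```

>>> send_rows([
  [0.75,-0.02,0.012,0.1,0,0,0.002],
  [0.75,-0.02,0.012,0.2,0,0,0.002],
  [0.75,-0.02,0.012,0.2,0,0,0.002],
  [0.75,-0.02,0.012,0.2,0,0,0.002],
  [0.75,-0.02,0.012,0.2,0,0,0.002],
  [0.4,-0.02,0.012,0.2,0,0,0.002],
  [0.3,-0.02,0.012,0.2,0,0,0.002],
  [0.3,-0.02,0.012,0.2,0,0,0.002],
  [0.3,-0.02,0.012,0.2,0,0,0.002],
  [0.3,-0.02,0.012,0.2,0,0,0.002],
  [0.3,-0.02,0.012,0.2,0,0,0.002],
  [0.3,-0.02,0.012,0.2,0,0,0.002],
], squeeze=40)

```text
clock: 5.25
tcp_pos: [0.4694, -0.1445, 0.0363]
orientation: [2.778, 1.467, 0.002]
contact_force: [-1.1, 1.3, 9.5]
grip_width: 0.0363
```

```bash
python3 -c "
from m import *
go(.4695,-.142,.035,-34)
g=cam('side'); save(g,'b.png',(240,210,340,290),7)"
```

```text
at [ 0.4694 -0.1445  0.0363] ydir -34.32 w 0.0363 F [-1.1  1.3  9.5] t 5.25
shift [ 0.0139 -0.0091  0.0085] turn [ 0.0002 -0.0004 -0.0018]
```

View pics/b.png

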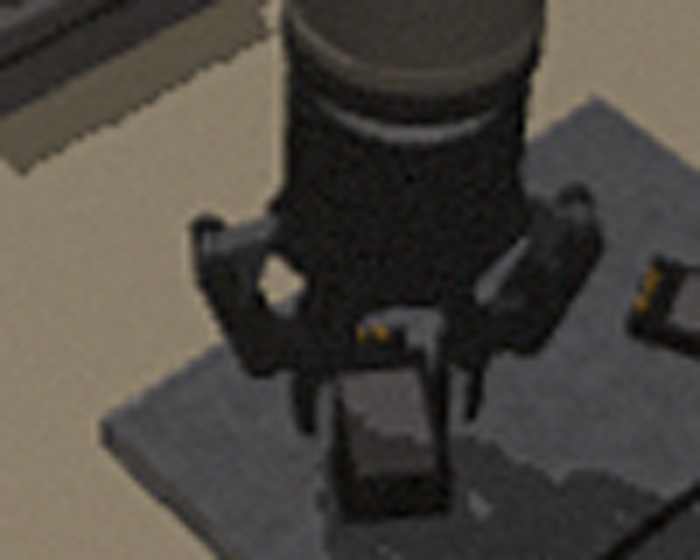

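>>> send_rows([
  [0.3,0,0,-0.1,0,0,0],
  [0.3,0,0,-0.2,0,0,0],
  [0.3,0,0,-0.4,0,0,0],
  [0.3,0,0,-0.6,0,0,0],
  [0.3,0,0,-0.8,0,0,0],
  [0.3,0,0,-0.8,0,0,0],
  [0.3,0,0,-0.8,0,0,0],
])

```text
clock: 5.88
tcp_pos: [0.47, -0.1445, 0.1568]
orientation: [2.777, 1.467, 0.006]
contact_force: [-0.7, 0.2, -0.7]
grip_width: 0.0364
```

```bash
python3 -c "
from m import *
go(.515,.24,.12,-2.4)"
```

```text
at [ 0.47   -0.1445  0.1568] ydir -34.3 w 0.0364 F [-0.7  0.2 -0.7] t 5.88
shift [ 2.2859 -1.1976  0.2477] turn [ 0.0011 -0.0006 -0.1772]
```

>>> send_rows([
  [0.3,0.2,-0.1,0,0,0,-0.03],
  [0.3,0.4,-0.2,0,0,0,-0.07],
  [0.3,0.6,-0.31,0,0,0,-0.11],
  [0.3,0.8,-0.42,0,0,0,-0.15],
  [0.3,1,-0.52,0,0,0,-0.177],
  [0.3,1,-0.52,0,0,0,-0.177],
  [0.3,1,-0.52,0,0,0,-0.177],
])

```text
clock: 6.47
tcp_pos: [0.4883, 0.0253, 0.154]
orientation: [-2.263, -2.177, 0.003]
contact_force: [0.6, -0.3, -0.9]
grip_width: 0.0367
```

```bash
python3 -c "
from m import *
go(.515,.24,.12,-2.4)"
```

```text
at [0.4883 0.0253 0.154 ] ydir -2.24 w 0.0367 F [ 0.6 -0.3 -0.9] t 6.47
shift [1.4372 0.1227 0.2263] turn [-0.0007  0.      0.0009]
```

>>> send_rows([
  [0.3,0.2,0.02,0,0,0,0],
  [0.3,0.45,0.05,0,0,0,0],
  [0.3,0.7,0.08,0,0,0,0],
  [0.3,0.9,0.1,0,0,0,0.001],
  [0.3,1,0.12,0,0,0,0.001],
  [0.3,1,0.12,0,0,0,0.001],
])

```text
clock: 6.97
tcp_pos: [0.5136, 0.1752, 0.1544]
orientation: [-2.268, -2.173, 0.001]
contact_force: [0.5, -0.3, -1.0]
grip_width: 0.0364
```

>>> send_rows([
  [0.3,0.2,0,0,0,0,0],
  [0.3,0.4,0,0.1,0,0,0],
  [0.3,0.437,0,0.23,0,0,0],
  [0.3,0.437,0,0.23,0,0,0],
  [0.3,0.437,0,0.23,0,0,0],
  [0.3,0.437,0,0.23,0,0,0],
])

```text
clock: 7.47
tcp_pos: [0.5171, 0.2347, 0.1211]
orientation: [2.276, 2.164, -0.002]
contact_force: [0.4, -0.6, -0.3]
grip_width: 0.0369
```

```bash
python3 -c "
from m import *
go(.515,.24,.12,-2.4)
f=cam('top');g=cam('side')
c=lambda f,x0,y0,w,h,s:cv2.convertScaleAbs(cv2.resize(np.ascontiguousarray(f['pixels'][y0:y0+h,x0:x0+w,::-1]),None,fx=s,fy=s,interpolation=cv2.INTER_CUBIC),alpha=1.7)
cv2.imwrite('pics/c.png',np.hstack([c(g,185,140,65,70,7),c(f,160,190,49,70,7)]))"
```

```text
at [0.5171 0.2347 0.1211] ydir -2.87 w 0.0369 F [ 0.4 -0.6 -0.3] t 7.47
shift [ 0.0345 -0.0157  0.0071] turn [-0.      0.0005 -0.0026]
```

View pics/c.png

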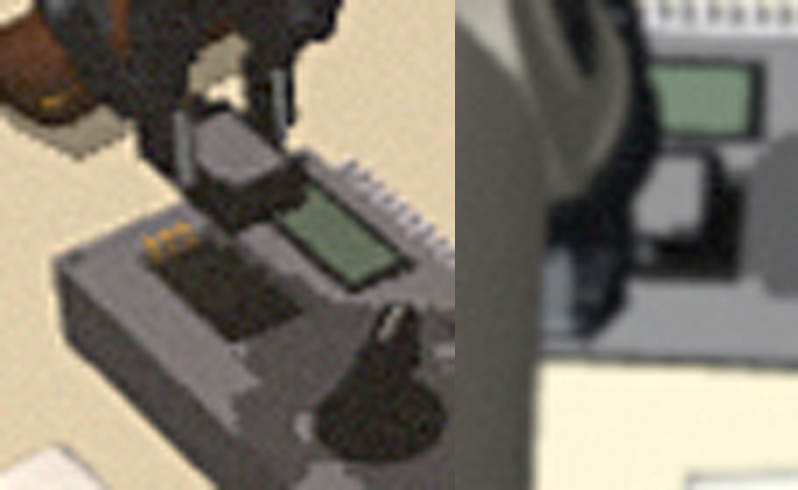

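The side view shows the pack held level, with its lower near corner at about (237,232). The open pocket is below it, with its near end at (240,340)–(300,305) and brass at (165,240). I'll measure the pocket in the side camera from the earlier clear frame, so the offsets from each camera are self-consistent.

```bash
python3 - <<'E'
from m import *
g=dict(cam('side')); now=g['pixels']; g['pixels']=np.load('f0.npz')['side']
for th in(110,125,140):
    try:
        P=rect(g,(195,165,40,40),lambda im,h:(im.sum(2)<th),.046,(217,182),3)
        print(th,P[1:4]); print(cv2.approxPolyDP((P[0]*1000).astype(np.float32)[:,None],4,True)[:,0].round(1).tolist())
    except Exception as e: print(e)
print(g['pixels'][182,195:240].sum(1))
# deck outline in side
P=rect(g,(185,155,100,75),lambda im,h:(im.sum(2)>165)&(im[...,0]-im[...,2]<10),.046,(225,205),9)
print('deck',P[1:4]); print(cv2.approxPolyDP((P[0]*1000).astype(np.float32)[:,None],8,True)[:,0].round(1).tolist())
# predicted pack lower near-end corners for offset d
a=np.radians(-2.87)
for d in(0,.002,.004):
    c=np.array([.5171,.2347])+d*np.array([-np.sin(a),np.cos(a)])
    q=box(c,a,[[-.019,-.035,.0988],[.019,-.035,.0988],[-.019,-.035,.1188],[.019,-.035,.1188]])
    print(d,((proj(g,q)-[185,140]+.5)*7).round(0).tolist())
E
```

```text
110 ((511.34136962890625, 235.0870361328125), (67.74696350097656, 38.374481201171875), 87.08392333984375)
[[524.4000244140625, 267.8999938964844], [493.70001220703125, 265.8999938964844], [494.6000061035156, 203.1999969482422], [528.0999755859375, 205.1999969482422], [530.7000122070312, 256.29998779296875]]
125 ((511.8296813964844, 236.57855224609375), (71.35247802734375, 39.98734664916992), 87.11598205566406)
[[525.2999877929688, 269.20001220703125], [499.5, 268.20001220703125], [497.3999938964844, 273.0], [493.8999938964844, 267.79998779296875], [494.20001220703125, 202.60000610351562], [529.7000122070312, 204.89999389648438], [531.9000244140625, 256.29998779296875]]
140 ((511.8008728027344, 237.48004150390625), (74.30941772460938, 41.75286102294922), 88.24015045166016)
[[527.0, 274.20001220703125], [519.2000122070312, 268.20001220703125], [494.5, 271.3999938964844], [493.0, 202.60000610351562], [531.5, 203.39999389648438], [533.2000122070312, 257.29998779296875], [527.4000244140625, 260.1000061035156]]
[115 112 127 178 213 209 206 211 206 203 199 210 213 212 203 154  75  82
  82  
[... 169 characters left out ...]
 183.6512451171875), 87.87992858886719)
[[589.7999877929688, 292.29998779296875], [463.79998779296875, 290.20001220703125], [459.1000061035156, 79.69999694824219], [581.0999755859375, 75.4000015258789], [573.7000122070312, 53.400001525878906], [596.0, 76.80000305175781], [598.0999755859375, 105.4000015258789], [622.0999755859375, 95.69999694824219], [640.7999877929688, 106.5999984741211], [625.0999755859375, 102.0], [608.5, 134.0], [595.0, 137.5], [603.7999877929688, 261.3999938964844]]
0 [[236.0, 241.0], [316.0, 205.0], [232.0, 201.0], [313.0, 166.0]]
0.002 [[233.0, 239.0], [313.0, 203.0], [229.0, 198.0], [310.0, 163.0]]
0.004 [[231.0, 236.0], [310.0, 201.0], [227.0, 196.0], [307.0, 161.0]]
```

Both cameras agree on a TCP of about (0.515, 0.237) for the placing, which puts the pack centre about 2 mm further along +y than the TCP. I'll go down to just above the deck.

```bash
python3 -c "
from m import *
go(.515,.2371,.0725,-2.4)"
```

```text
at [0.5174 0.2362 0.1218] ydir -2.81 w 0.0365 F [ 0.2 -0.5 -1.3] t 7.62
shift [ 0.0051 -0.0165  0.3284] turn [ 0.0004 -0.0001 -0.0023]
```

>>> send_rows([
  [0.3,0.004,-0.016,0.1,0,0,-0.002],
  [0.3,0.004,-0.016,0.2,0,0,-0.002],
  [0.3,0.004,-0.016,0.3,0,0,-0.002],
  [0.3,0.004,-0.016,0.328,0,0,-0.002],
  [0.3,0.004,-0.016,0.328,0,0,-0.002],
  [0.3,0.004,-0.016,0.328,0,0,-0.002],
])

```text
clock: 8.12
tcp_pos: [0.5147, 0.2382, 0.0723]
orientation: [2.266, 2.176, 0.001]
contact_force: [0.1, -0.2, -0.7]
grip_width: 0.0369
```

```bash
python3 -c "
from m import *
go(.515,.2371,.0603,-2.4)
f=cam('top');g=cam('side')
go(.515,.2371,.0603,-2.4)
c=lambda f,x0,y0,w,h,s:cv2.convertScaleAbs(cv2.resize(np.ascontiguousarray(f['pixels'][y0:y0+h,x0:x0+w,::-1]),None,fx=s,fy=s,interpolation=cv2.INTER_CUBIC),alpha=2.2)
cv2.imwrite('pics/d.png',np.hstack([c(g,190,155,50,56,9),c(f,175,195,38,56,9)]))"
```

```text
at [0.5147 0.2382 0.0723] ydir -2.33 w 0.0369 F [ 0.1 -0.2 -0.7] t 8.12
shift [-0.0072  0.0023  0.08  ] turn [ 0.0002 -0.0001  0.0004]
at [0.515  0.2387 0.0727] ydir -2.31 w 0.0367 F [ 0.8 -0.4 -0.4] t 8.22
shift [-0.0104  0.0004  0.0826] turn [ 0.0005 -0.0003  0.0005]
```

View pics/d.png

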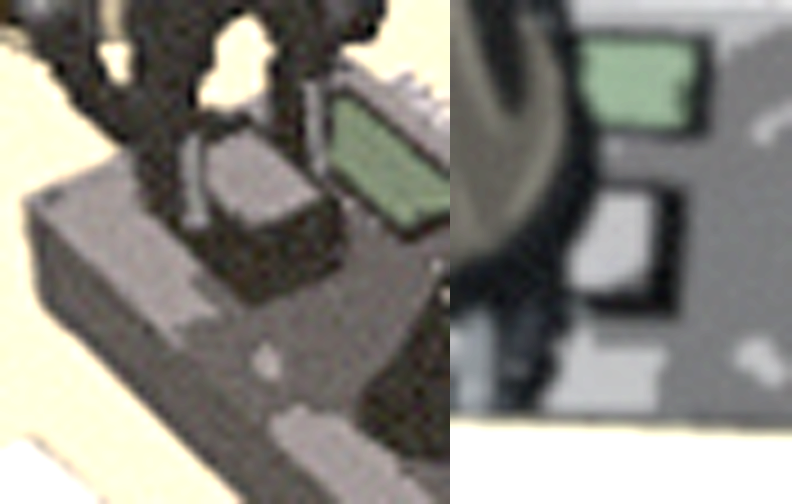

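>>> send_rows([
  [0.3,-0.01,0,0,0,0,0],
  [0.3,-0.01,0,0.01,0,0,0],
  [0.3,-0.01,0,0.02,0,0,0],
  [0.3,-0.01,0,0.03,0,0,0],
  [0.3,-0.01,0,0.035,0,0,0],
  [0.3,-0.01,0,0.04,0,0,0],
  [0.3,-0.01,0,0.04,0,0,0],
])

```text
clock: 8.8
tcp_pos: [0.514, 0.237, 0.0654]
orientation: [-2.265, -2.177, 0.001]
contact_force: [-0.5, -0.4, -0.9]
grip_width: 0.036
```

```bash
python3 -c "
from m import *
go(.515,.2371,.0603,-2.4)"
```

```text
at [0.514  0.237  0.0654] ydir -2.28 w 0.036 F [-0.5 -0.4 -0.9] t 8.8
shift [0.0007 0.0069 0.0337] turn [-0.0001  0.0001  0.0007]
```

It is below the rim with no contact force, so the pack has entered the pocket. I'll continue to the floor in small steps.

>>> send_rows([
  [0.3,0,0.004,0.01,0,0,0],
  [0.3,0,0.004,0.02,0,0,0],
  [0.3,0,0.004,0.025,0,0,0],
  [0.3,0,0.004,0.03,0,0,0],
  [0.3,0,0.004,0.032,0,0,0],
  [0.3,0,0.004,0.032,0,0,0],
])

```text
clock: 9.3
tcp_pos: [0.5146, 0.237, 0.0607]
orientation: [-2.265, -2.177, 0.0]
contact_force: [0.2, -0.1, -0.8]
grip_width: 0.037
```

```bash
python3 -c "
from m import *
go(.515,.2371,.0603,-2.4)"
```

```text
at [0.5146 0.237  0.0607] ydir -2.29 w 0.037 F [ 0.2 -0.1 -0.8] t 9.3
shift [0.0007 0.0024 0.0026] turn [-0.0001  0.      0.0006]
```

>>> send_rows([
  [0.3,0,0.002,0.003,0,0,0],
  [0.3,0,0.002,0.006,0,0,0],
  [0.3,0,0.002,0.009,0,0,0],
  [0.3,0,0.002,0.009,0,0,0],
])

```text
clock: 9.63
tcp_pos: [0.515, 0.237, 0.0603]
orientation: [-2.265, -2.176, -0.0]
contact_force: [-3.8, -1.1, 9.1]
grip_width: 0.0367
```

The floor contact came at 0.0603, exactly as predicted. Releasing and lifting.

>>> send_rows([
  [0.5,0,0,0,0,0,0],
  [0.6,0,0,0,0,0,0],
  [0.6,0,0,0,0,0,0],
  [0.6,0,0,0,0,0,0],
  [0.6,0,0,-0.1,0,0,0],
  [0.6,0,0,-0.3,0,0,0],
  [0.6,0,0,-0.5,0,0,0],
  [0.6,0,0,-0.6,0,0,0],
  [0.6,0,0,-0.6,0,0,0],
])

```text
clock: 10.38
tcp_pos: [0.5172, 0.2379, 0.1529]
orientation: [2.265, 2.176, 0.01]
contact_force: [1.0, -0.4, 0.0]
grip_width: 0.0512
```

```bash
python3 -c "
from m import *
go(.5096,.1279,.15,122)"
```

```text
at [0.5172 0.2379 0.1529] ydir -2.31 w 0.0512 F [ 1.  -0.4  0. ] t 10.38
shift [-0.7347 -0.0215  0.0167] turn [ 0.0022  0.0011 -0.6906]
```

>>> send_rows([
  [0.6,-0.2,-0.01,0,0,0,-0.04],
  [0.6,-0.4,-0.02,0,0,0,-0.08],
  [0.6,-0.6,-0.025,0,0,0,-0.12],
  [0.6,-0.747,-0.025,0,0,0,-0.16],
  [0.6,-0.747,-0.025,0,0,0,-0.2],
  [0.6,-0.747,-0.025,0,0,0,-0.24],
  [0.6,-0.747,-0.025,0,0,0,-0.28],
  [0.6,-0.747,-0.025,0,0,0,-0.32],
  [0.6,-0.747,-0.025,0,0,0,-0.36],
  [0.6,-0.747,-0.025,0,0,0,-0.4],
  [0.6,-0.747,-0.025,0,0,0,-0.44],
  [0.6,-0.747,-0.025,0,0,0,-0.48],
  [0.6,-0.747,-0.025,0,0,0,-0.52],
  [0.6,-0.747,-0.025,0,0,0,-0.56],
  [0.6,-0.747,-0.025,0,0,0,-0.6],
  [0.6,-0.747,-0.025,0,0,0,-0.64],
  [0.6,-0.747,-0.025,0,0,0,-0.68],
  [0.6,-0.747,-0.025,0,0,0,-0.69],
  [0.6,-0.747,-0.025,0,0,0,-0.69],
])

```text
clock: 11.97
tcp_pos: [0.5062, 0.125, 0.1485]
orientation: [0.865, -3.019, -0.001]
contact_force: [-0.4, 0.2, 0.2]
grip_width: 0.0514
```

```bash
python3 -c "
from m import *
go(.509,.126,.067,122)
print(r.get_obs()['joints'].round(2))
f=cam('top');g=cam('side')
c=lambda f,x0,y0,w,h,s:cv2.convertScaleAbs(cv2.resize(np.ascontiguousarray(f['pixels'][y0:y0+h,x0:x0+w,::-1]),None,fx=s,fy=s,interpolation=cv2.INTER_CUBIC),alpha=2.0)
cv2.imwrite('pics/e.png',np.hstack([c(g,185,140,80,80,6),c(f,165,185,50,80,6)]))"
```

```text
at [0.5062 0.125  0.1485] ydir 121.99 w 0.0514 F [-0.4  0.2  0.2] t 11.97
shift [-0.02   -0.0046  0.5432] turn [ 0.0002 -0.0004 -0.    ]
[-0.39  0.34  0.04  2.01 -0.02  0.79  1.79]
```

View pics/e.png

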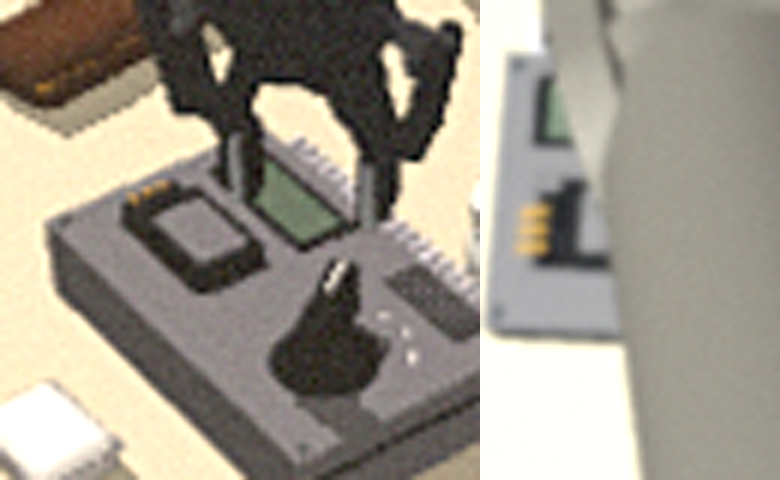

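The pack is flat and square in the pocket, with its brass beside the deck strips. The selector pointer is still at off, and the jaws are above the selector. Descending and gripping.

>>> send_rows([
  [0.6,-0.02,-0.005,0.1,0,0,0],
  [0.6,-0.02,-0.005,0.25,0,0,0],
  [0.6,-0.02,-0.005,0.4,0,0,0],
  [0.6,-0.02,-0.005,0.5,0,0,0],
  [0.6,-0.02,-0.005,0.53,0,0,0],
  [0.6,-0.02,-0.005,0.53,0,0,0],
  [0.6,-0.02,-0.005,0.53,0,0,0],
])

```text
clock: 12.65
tcp_pos: [0.51, 0.1263, 0.0702]
orientation: [-0.863, 3.021, -0.0]
contact_force: [-0.0, 0.8, 0.5]
grip_width: 0.0513
```

>>> send_rows([
  [0.4,0,0,0,0,0,0],
  [0.3,0,0,0,0,0,0],
  [0.2,0,0,0,0,0,0],
  [0.1,0,0,0,0,0,0],
  [0.0,0,0,0,0,0,0],
  [0.0,0,0,0,0,0,0],
  [0.0,0,0,0,0,0,0],
  [0.0,0,0,0,0,0,0],
], squeeze=60)

```text
clock: 13.32
tcp_pos: [0.5095, 0.1277, 0.071]
orientation: [-0.865, 3.019, 0.002]
contact_force: [-3.7, 3.1, 7.4]
grip_width: 0.0116
```

```bash
python3 -c "
from m import *
go(.509,.126,.069,122); print(r.get_obs()['moment'])"
```

```text
at [0.5095 0.1277 0.071 ] ydir 121.98 w 0.0116 F [-3.7  3.1  7.4] t 13.32
shift [ 0.0089 -0.0075  0.0136] turn [ 0.0004  0.0004 -0.0001]
[0.49895324 0.79803984 0.01586308]
```

>>> send_rows([
  [0.0,0,0.01,-0.005,0,0,0],
  [0.0,0,0.01,-0.005,0,0,0.02],
  [0.0,0,0.01,-0.005,0,0,0.05],
  [0.0,0,0.01,-0.005,0,0,0.08],
  [0.0,0,0.01,-0.005,0,0,0.11],
  [0.0,0,0.01,-0.005,0,0,0.14],
  [0.0,0,0.01,-0.005,0,0,0.17],
  [0.0,0,0.01,-0.005,0,0,0.2],
  [0.0,0,0.01,-0.005,0,0,0.2],
], squeeze=80)

```text
clock: 14.07
tcp_pos: [0.5091, 0.1289, 0.0712]
orientation: [0.115, 3.139, 0.002]
contact_force: [-0.7, 4.2, 1.4]
grip_width: 0.0113
```

```bash
python3 -c "
from m import *
go(.509,.126,.069,122-69.5); print(r.get_obs()['moment'])"
```

```text
at [0.5091 0.1289 0.0712] ydir 85.8 w 0.0113 F [-0.7  4.2  1.4] t 14.07
shift [-0.0005 -0.0195  0.0145] turn [5.00e-04 1.00e-04 1.85e-01]
[0.74143603 0.19817895 0.11841888]
```

>>> send_rows([
  [0.0,0,0.006,0,0,0,0.03],
  [0.0,0,0.01,0,0,0,0.06],
  [0.0,0,0.01,0,0,0,0.09],
  [0.0,0,0.01,0,0,0,0.12],
  [0.0,0,0.01,0,0,0,0.15],
  [0.0,0,0.01,0,0,0,0.17],
  [0.0,0,0.01,0,0,0,0.187],
  [0.0,0,0.01,0,0,0,0.187],
  [0.0,0,0.01,0,0,0,0.187],
])

```text
clock: 14.82
tcp_pos: [0.5095, 0.1301, 0.0712]
orientation: [1.009, 2.974, 0.002]
contact_force: [-0.1, 4.9, 2.2]
grip_width: 0.011
```

```bash
python3 -c "
from m import *
go(.509,.126,.069,122-69.5); print(r.get_obs()['moment'])
f=cam('top');g=cam('side')
c=lambda f,x0,y0,w,h,s:cv2.convertScaleAbs(cv2.resize(np.ascontiguousarray(f['pixels'][y0:y0+h,x0:x0+w,::-1]),None,fx=s,fy=s,interpolation=cv2.INTER_CUBIC),alpha=2.0)
cv2.imwrite('pics/f.png',np.hstack([c(g,190,150,80,80,6),c(f,165,185,50,80,6)]))"
```

```text
at [0.5095 0.1301 0.0712] ydir 52.51 w 0.011 F [-0.1  4.9  2.2] t 14.82
shift [-0.0139 -0.0238  0.0143] turn [0.0005 0.     0.0001]
[0.97930287 0.01244332 0.1077669 ]
```

View pics/f.png

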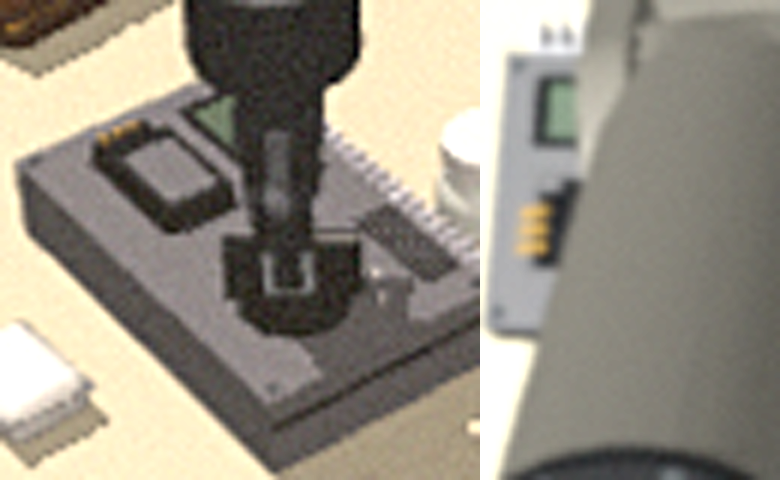

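The side view shows the bar held and turned, with its top ends at about (224,237) and (362,232). I'll check these against projected angles.

```bash
python3 -c "
from m import *
g=cam('side')
for q in(1.0,1.1,1.2,1.3):
    a=np.radians(-2.4)+.6-q
    print(q,((proj(g,box((.509,.130),a,[[-.032,.0065,.082],[.032,.0065,.082],[-.032,-.0065,.082],[.032,-.0065,.082]]))-[190,150]+.5)*6).round(0).tolist())
im=up(g,225,185,28,24,6)[0].astype(int).sum(2); m=im<95
print((m.sum(1)))
for x in range(0,168,8): 
    c=np.where(m[:,x])[0]; print((x+35*6, c.min()+35*6 if len(c) else None),end=' ')
go(.509,.126,.069,122-69.5)"
```

```text
1.0 [[217.0, 241.0], [354.0, 217.0], [222.0, 259.0], [361.0, 235.0]]
1.1 [[217.0, 236.0], [357.0, 222.0], [220.0, 255.0], [360.0, 240.0]]
1.2 [[218.0, 232.0], [359.0, 226.0], [218.0, 250.0], [360.0, 244.0]]
1.3 [[220.0, 227.0], [360.0, 230.0], [217.0, 246.0], [358.0, 249.0]]
[ 44  44  44  43  41  40  39  40  41  44  49  52  55  59  60  58  54  53
  52  52  53  53  54  55  56  57  55  57  71  86  87  89  90 101 118 135
 135 134 134 129 121 116 113 111 109 107 106 104 103 102 102 101 100 101
 102 102 102 102 103 103 104 104 105 106 106 106 105 105 106 106 108 108
 110 111 111 111 104  95  86  83  82  82  82  83  83  91 112 117 116 114
 112 111 110 110 108 108 108 108 107 107 107 107 107 107 106 105 103 101
  98  96  94  91  89  85  83  81  79  76  74  70  67  64  60  57  50  19
  10   4   0   0   0   0   0   0   0   0   0   0   0   0   0   0   0   0]
(210, np.int64(210)) (218, np.int64(210)) (226, np.int64(239)) (234, np.int64(238)) (242, np.int64(239)) (250, np.int64(238)) (258, np.int64(210)) (266, np.int64(214)) (274, np.int64(222)) (282, np.int64(220)) (290, np.int64(217)) (298, np.int64(210)) (306, np.int64(210)) (314, np.int64(242)) (322, np.int64(244)) (330, np.int64(244)) (338, np.int64(245)) (346, np.int64(245)) (354, np.int64(243)) (362, np.int64(223)) (370, None) at [0.5095 0.1301 0.0712] ydir 52.46 w 0.0109 F [-0.7  6.4  3.6] t 14.97
shift [-0.0138 -0.0238  0.0145] turn [ 0.0006 -0.     -0.0002]
```

```bash
python3 -c "
from bench import r
print(r.hand_in())"
```

```text
the job is handed in; nothing more can be done
None
```

The large pack is in the tester pocket and released. The gripper is holding the selector at about the third position. I handed the job in at about 15 s on the robot clock, and no verdict came back.

- **Pack:** It went below the deck rim with no contact force. It met the floor at the predicted height (TCP z 0.0603 m, about 9 N). The later side view showed it lying flat and square, with its brass end at the pins.
- **Selector:** I gripped it at off and turned it clockwise 69.5° (about 1.21 rad; third click 1.2, stop 1.3) with an 80 N grip. The angle was steady over the last readings.
- **Selector angle by camera:** The image check was only rough. The bar's edges gave about 1.2 to 1.3 rad, so the angle rests mainly on the arm's own reading.
- **Small disagreements:**
  - The two cameras differed by about 3 mm on positions; using offsets within each camera cancelled most of that.
  - A side force of about 6 N was still on the selector from a small off-axis error, well under the limits.
- **Other items:** I kept the arm clear of everything else on the desk. I did not check each item in the final pictures.

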